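Check two saw guide blocks on the limit gauge and sort them

ROBOT

A 6-joint arm with a two-finger parallel gripper is mounted at the origin on the work surface. World frame = base frame: x ahead of the robot, y to its left, z up, the work surface at z = 0. Lengths are in mm, angles in rad, forces in N, time in s.
With the tool pointing down it reaches from about 350 to 800 mm from the base axis. Payload 7.3 kg.
Tool frame: the origin (TCP) lies between the finger pads; the fingertips stand 22 mm ahead of it and the grasp point (between the pads) lies 3 mm ahead of it; z points along the fingers, y is the line along which they close (so a half turn about z gives the same grasp; the last joint's range is limited). The gripper opens to 85 mm and grips with 20 to 120 N. Pads are 22 mm wide; open, the fingers measure 114 mm over their backs; the gripper's body (76 mm by 85 mm) begins 54 mm behind the grasp point. The pads swing forward as they close: fully open they stand 13 mm farther back than shut.
Start: joints at [1.142, 0.342, 1.524, -0, 1.275, -0.146], TCP at [146.483, 504.168, 253.322] pointing down, gripper open.
Joint ranges: [-2.53, 2.53], [-0.77, 2.02], [0.04, 2.7], [-1, 4.14], [0.28, 2.66], [-3.11, 3.11]. Speed limits (rad/s): [2.57, 2.57, 3.14, 3.14, 3.14, 3.14].

INTERFACE

Orientations are given as [roll, pitch, yaw] about the fixed x, y, z axes, in that order (R = Rz(yaw) Ry(pitch) Rx(roll)).
In Python, from workcell import bot gives the robot as it stands.
- The arm moves only by the tool apply_moves, never from a script. Its argument "steps" is a list of rows, each a list of 3 entries, a list of its own where there are three numbers: the shift along the world's x, y, z in m, then the turn, a rotation vector about the world's x, y, z in rad, then the finger opening in m, from 0 to 0.0854. A call has 1 to 20 rows; each row shifts and turns the commanded pose from where the row before left it; what a row does not reach is not made up. A row lasts 1/8 s, in which the tool goes at most 62.5 mm and 10.7 degrees, less where a joint would pass 70% of its speed; a pose out of reach is approached as far as the arm can. A call with a gripper value outside its range is refused whole. The fingers move at their own pace and stop on an object; "newtons" is the grip in N (left out, the last holds). Time passes only in rows, so rows that do not move let the fingers close. It gives the time, the measured TCP pose, the force, the opening and the grip force at its end, in the units of the state.
- bot.read_state(): the state, without advancing time (a new reading comes with each control period).
- bot.grab_frame(name): name is "side" or "top"; returns a dict with "image" (420x560x3 uint8, red, green, blue), "camera_matrix" (3x3 intrinsics, pixels), "R" (3x3) and "t" (3): a world point X has camera coordinates R X + t. Camera axes: x right, y down, z forward; pixel columns grow to the right and rows downward; lengths in mm; the calibration is good to about 2 mm. A picture is of the moment at which its call begins. There is no depth.
- bot.finish_job(): hands the job in; it is judged then, once.
The state is a dict: "time": time; "joints": joint angles; "joint_velocities": joint speeds; "joint_torque": joint torques, N m; "tool_pos": TCP position; "orientation": TCP orientation; "wrist_force": force on the tool from outside, world axes, zero at the start; "torque": the same for the moment, N m; "grip_width": opening from 0.0 (shut) to 1.0 (fully open); "gripper_force": force on a finger pad.
Only numpy, scipy, OpenCV 4.12 (cv2) and the standard library are available. Lean on these libraries where they do the work, as an engineer would, in place of code of your own. Each camera call takes 0.05 s, during which the arm holds its last target. There are 200 camera calls.

TASK

Try both used guide blocks on the stepped gauge pin, one after the other: slide each one on, without forcing it, until it goes no further, draw it off and put it where it belongs before you try the next. The block that stops at the step is sound: stand it in the bare corner of the saw carriage, over its bolt holes, bore in line with the rails; the block that slides over the step, on to the flange, is worn out: put it in the scrap pan. Leave everything else on the bench where it is.

Things in the scene. Friction and masses are not known exactly. Their poses are not given: they have to be found in the camera images.
- block_1: used guide block: aluminium housing 42 mm long (x, along its bore), 40 wide (y), 44 high (z), 0.14 to 0.28 kg, with a level through bore, polymer-lined, its axis 22 mm above the underside in mid width. Starts standing on a 3 mm rubber mat. Origin: centre of the underside; z up. Both blocks are alike outside and change places; a sound liner is 20 mm inside, a worn one 27 mm
- block_2: used guide block: aluminium housing 42 mm long (x, along its bore), 40 wide (y), 44 high (z), 0.14 to 0.28 kg, with a level through bore, polymer-lined, its axis 22 mm above the underside in mid width. Starts standing on a 3 mm rubber mat. Origin: centre of the underside; z up. Both blocks are alike outside and change places; a sound liner is 20 mm inside, a worn one 27 mm
- block_1_center (a point): centre of block_1, on the axis of its bore: 22 mm above its underside
- block_2_center (a point): centre of block_2, on the axis of its bore: 22 mm above its underside
- gauge: fixed limit gauge: a level stepped steel pin stands out from a grey upright (80 mm wide, top 105 mm above the bench) on a base 150 x 100 x 14 mm. The pin's axis is 75 mm above the bench, along the gauge's own x; its free tip points to -x. Held more than about 1.5 mm off the axis, a block can catch early. Origin: underside of the base, below the axis, 61 mm behind the tip; z up
- gauge_tip (a point): centre of the pin's free end; axes as the gauge's. From here back: go end 18 mm in diameter, 30 mm long (first 5 mm tapered from 12 mm); no-go part 24 mm in diameter, 46 mm long (first 2 mm bevelled from 21.5 mm); flange 48 mm in diameter
- gauge_step (a point): point on the pin's axis at the square step from go end to no-go part, 30 mm behind the tip; axes as the gauge's. A 20 mm bore stops here, block face on the step (30 mm on); a 27 mm bore passes over it and goes on to the flange (76 mm on)
- carriage: fixed carriage of the rail saw, lying upside down: an aluminium plate 240 (x, the way the rails run) x 180 (y) x 12 mm, with a guide block bolted on at three corners and a length of rail through the far two; bores along x. Origin: centre of the plate's underside; z up
- carriage_seat (a point): centre of the carriage's bare corner, where the fourth block belongs, on the plate's top face (12 mm above the bench), amid four small bolt holes and a scribed outline; 80 mm to the carriage's -x, 55 mm to its +y; axes as the carriage's. Neighbour blocks are 160 mm away in x and 110 mm in y, centre to centre
- pan: fixed scrap pan of dark sheet steel, open on top, 160 (x) x 190 (y) x 40 mm, walls and floor 3 mm, two old nuts near its far corners. Origin: centre of the underside; z up
- pan_floor (a point): centre of the pan's inner floor, 3 mm above the bench; axes as the pan's
- polisher: bystander: angle polisher lying on the bench, about 320 mm long, 75 mm high. Origin: under its gear head, 60 mm from the front end
- pads: bystander: stack of polishing pads 100 mm across, 24 mm high. Origin: centre of the underside
- core_bit: bystander: diamond core bit standing on its mouth, 35 mm across, 71 mm high. Origin: centre of the underside
- wrench: bystander: flat wrench 170 mm long lying on the bench. Origin: centre of the underside
- tape: bystander: tape measure 70 x 38 x 64 mm. Origin: centre of the underside
- screw_dish: bystander: small black dish of cap screws, 68 mm across, 18 mm high. Origin: centre of the underside
Things that resemble listed ones, but are neither listed nor needed, are in the scene too. Leave any turquoise look-alike of the block_2 alone.

How it is judged:
By the outcome, as a careful person would: the job done as asked, in the order asked, and still so for the second after the job is handed in, with the robot touching nothing.
It also fails if it takes over 72 s, if anything falls off the work surface, if the arm or the gripper's body presses on something with over 40 N, if the wrist force passes 120 N, or if a joint passes its speed limit or range.

## Working session

There is one attempt and no reset: what is moved stays moved. The work goes in short steps, Python scripts to look and compute and a tool call to move; the robot and the scene stay as the last step left them, time stands still between calls to the robot, and variables do not carry over. Pictures are saved under pics/ and viewed, at most 10 in all, crops included, and the job is handed in when it is done.

Besides the shell and the picture viewer there is one more tool, called as name(argument=value, ...) on one line, values as JSON. apply_moves: Moves the arm, as the interface text tells. Its arguments: {"type":"object","properties":{"steps":{"type":"array","items":{"type":"array"}},"newtons":{"type":"number"}},"required":["steps"]}

```bash
mkdir -p pics; cat > h.py <<'E'
import numpy as np, cv2, sys, json
from workcell import bot
def snap(name, out=None):
    f=bot.grab_frame(name)
    np.savez(f'cam_{name}.npz',K=f['camera_matrix'],R=f['R'],t=f['t'],im=f['image'])
    if out: cv2.imwrite(f'pics/{out}.png',f['image'][:,:,::-1])
    return f
def cam(name): return np.load(f'cam_{name}.npz')
def back(name,uv,z):
    c=cam(name);K,R,t=c['K'],c['R'],np.array(c['t']).ravel()
    d=R.T@np.linalg.inv(K)@np.array([uv[0],uv[1],1.]);o=-R.T@t
    return o+d*(z-o[2])/d[2]
def proj(name,X):
    c=cam(name);p=c['K']@(c['R']@np.array(X,float)+np.array(c['t']).ravel());return p[:2]/p[2]
E
python3 - <<'E'
from h import *
for n in('top','side'):
    f=snap(n);im=cv2.resize(f['image'],(800,600),interpolation=cv2.INTER_CUBIC)
    cv2.imwrite(f'pics/{n}0.png',im[:,:,::-1])
    print(n,f['camera_matrix'],-f['R'].T@np.ravel(f['t']),f['R'])
s=bot.read_state();print(s)
E
```

```text
top [[408.24323476   0.         279.49186979]
 [  0.         408.24323476 210.62661165]
 [  0.           0.           1.        ]] [ 313.14189403   41.48029751 1092.20117246] [[-0.01050352 -0.999544    0.02831031]
 [-0.98895599  0.00619816 -0.14807979]
 [ 0.14783679 -0.02955301 -0.98857013]]
side [[424.60242783   0.         285.32299423]
 [  0.         424.60242783 212.22667125]
 [  0.           0.           1.        ]] [ 103.42352599 -834.02446709  771.38546616] [[ 0.93376102 -0.35781121 -0.00784155]
 [-0.21842705 -0.55238751 -0.8044611 ]
 [ 0.28351363  0.75288722 -0.59395358]]
{'time': 0.1, 'joints': array([ 1.14200738e+00,  3.42648720e-01,  1.52489661e+00, -2.41791893e-06,
        1.27539380e+00, -1.45979561e-01]), 'joint_velocities': array([-3.88699709e-04, -1.87633502e-03, -2.29140574e-03, -1.10062899e-03,
       -3.02002472e-05, -1.05267425e-03]), 'joint_torque': array([ 2.80888533e-03, -4.34448230e+01, -2.46490753e+01, -1.13137125e-04,
        4.72334999e-03, -1.05351060e-05]), 'tool_pos': array([146.34041911, 503.86437671, 252.70636193]), 'orientation': array([-3.14026016e+00, -1.93573510e-04,  2.85878384e+00]), 'wrist_force': array([ 0.13175873, -0.35363198, -0.13139908]), 'torque': array([-0.04688819,  0.02611059,  0.01568859]), 'gripper_force': 0.0, 'grip_width': 1.0005062855096563}
```

View pics/top0.png

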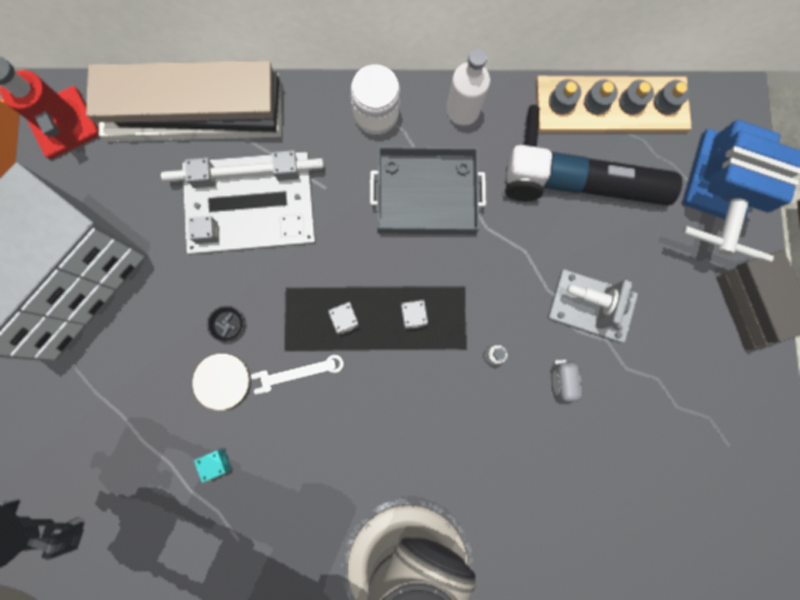

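View pics/side0.png

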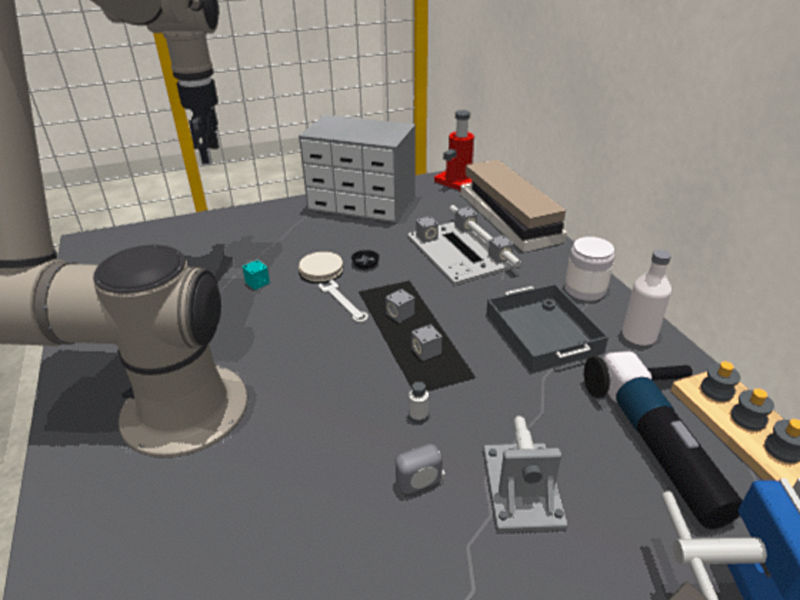

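The top view shows the blocks at about (343,318) and (414,313). The gauge pin tip is at about (571,288), the carriage's bare corner at (291,225) and the pan at (428,190). I'll zoom in for accurate positions and to see which way the bores point.

```bash
python3 - <<'E'
from h import *
def crop(n,u,v,w,h,s): 
    return cv2.resize(cam(n)['im'][v:v+h,u:u+w,::-1],(w*s,h*s),interpolation=cv2.INTER_CUBIC)
# A: blocks top (220..320,200..250)x4 ; gauge top (380..450,185..240)
a=crop('top',222,200,90,50,4); b=crop('top',380,184,70,56,4)
c=crop('side',262,195,70,65,5); d=crop('side',335,285,70,90,4)
W=np.zeros((600,800,3),np.uint8)
W[0:200,0:360]=a; W[0:224,400:680]=b; W[230:555,0:350]=c; W[230:590,400:680]=d
cv2.imwrite('pics/crop1.png',W)
a=crop('top',120,100,110,80,7);cv2.imwrite('pics/crop2.png',a)
E
```

```text
(no output)
```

View pics/crop1.png

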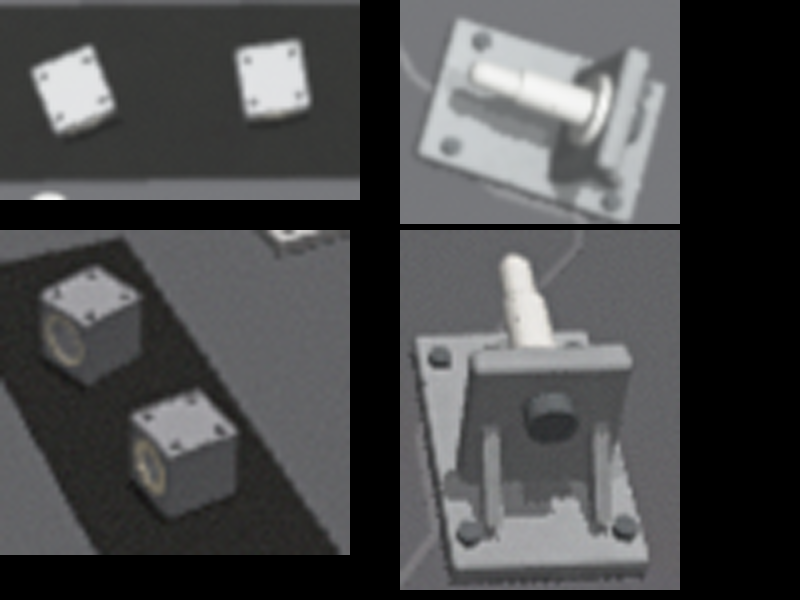

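View pics/crop2.png

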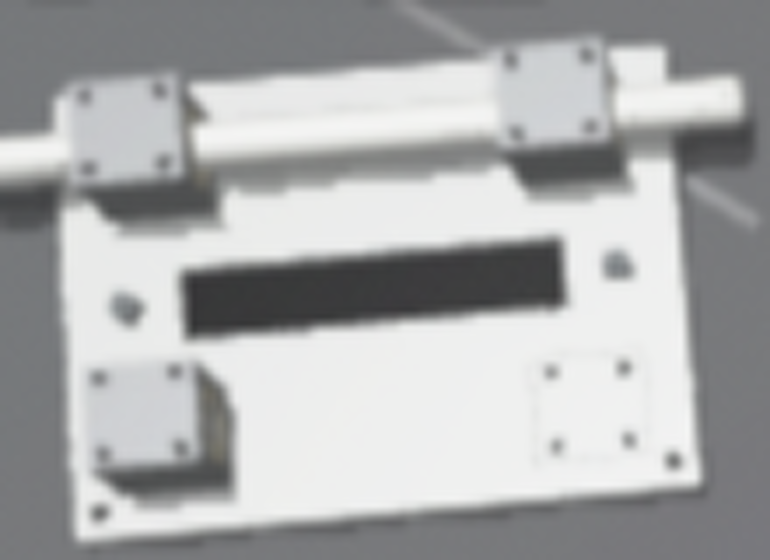

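The crops show both bores running roughly along image-vertical in the top view, which is world x. The side view shows the liner in each block's left face. In crop 2 the seat's bolt holes are at (551,372), (625,367), (630,440) and (557,447). Next I'll fit the poses.

```bash
cat > fit.py <<'E'
from h import *
from scipy.optimize import minimize
S=6
def box(L,W,z0,z1,x,y,a):
    P=np.array([[sx*L/2,sy*W/2,z] for sx in(-1,1) for sy in(-1,1) for z in(z0,z1)])
    c,s=np.cos(a),np.sin(a);return np.c_[x+c*P[:,0]-s*P[:,1],y+s*P[:,0]+c*P[:,1],P[:,2]]
def cyl(s0,s1,r0,r1,tip,a,z=75):
    th=np.linspace(0,2*np.pi,40);d=np.array([np.cos(a),np.sin(a),0]);n=np.array([-np.sin(a),np.cos(a),0]);k=np.array([0,0,1.])
    b=np.array([*tip,z]);return np.array([b+d*s+r*(np.cos(t)*n+np.sin(t)*k) for s,r in((s0,r0),(s1,r1)) for t in th])
def sil(n,hulls,roi):
    u,v,w,h=roi;m=np.zeros((h*S,w*S),np.uint8)
    for P in hulls:
        p=np.array([proj(n,X) for X in P]);p=(p-[u,v]+.5)*S-.5
        cv2.fillConvexPoly(m,np.round(cv2.convexHull(p.astype(np.float32))*16).astype(np.int32),1,shift=4)
    return m>0
def obs(n,roi,thr,valid=None):
    u,v,w,h=roi;g=cv2.cvtColor(cam(n)['im'],cv2.COLOR_RGB2GRAY)[v:v+h,u:u+w]
    return cv2.resize(g,(w*S,h*S),interpolation=cv2.INTER_CUBIC)>thr
def fit(model,items,p0,step):
    O=[obs(n,r,t) for n,r,t in items]
    f=lambda p:sum((sil(n,model(p),r)^o).sum()/max(o.sum(),1) for (n,r,t),o in zip(items,O))
    q=np.array(p0,float)
    for k in(1,.4):
        s=np.vstack([q]+[q+np.eye(len(q))[i]*step[i]*k for i in range(len(q))])
        q=minimize(f,q,method='Nelder-Mead',options=dict(initial_simplex=s,xatol=.01,fatol=1e-4)).x
    return q,f(q)
E
cat > m.py <<'E'
from fit import *
def uv(px,py,u,v,s): return (u+(px+.5)/s-.5,v+(py+.5)/s-.5)
for nm,c,rt,a0 in(('b_left',uv(73,86,222,200,4),(226,206,28,34),.3),('b_right',uv(271,77,222,200,4),(276,204,28,34),-.1)):
    p=back('top',c,47);s=proj('side',[p[0],p[1],25]);
    rs=(int(s[0])-16,int(s[1])-18,32,36)
    for its in ([('top',rt,90)],[('side',rs,52)],[('top',rt,90),('side',rs,52)]):
        print(nm,*fit(lambda q:[box(42,40,3,47,*q)],its,[p[0],p[1],a0],[4,4,.1]))
tip=back('top',uv(470,72,380-100,184,4),75)
tip=back('top',uv(70,72,380,184,4),75)
d=back('top',uv(200,100,380,184,4),75)-tip;a=np.arctan2(d[1],d[0])
print('tip0',tip,a)
mod=lambda q:[cyl(0,5,6,9,q[:2],q[2]),cyl(5,30,9,9,q[:2],q[2]),cyl(30,70,12,12,q[:2],q[2])]
rt=(393,194,28,22)   # left part of pin
g=cv2.cvtColor(cam('top')['im'],cv2.COLOR_RGB2GRAY);print(g[196:214,394:425:2])
print(fit(mod,[('top',rt,205)],[tip[0],tip[1],a],[3,3,.05]))
q=[tip[0],tip[1],a]
print('side proj tip',proj('side',[*tip[:2],75]))
g=cv2.cvtColor(cam('side')['im'],cv2.COLOR_RGB2GRAY);print(g[288:318:2,356:378])
H=[uv(x,y,120,100,7) for x,y in((551,372),(625,367),(630,440),(557,447))]
P=np.array([back('top',h,12) for h in H]);print('holes',P,P.mean(0))
E1=[back('top',uv(x,y,120,100,7),12) for x,y in((700,487),(78,540),(60,100),(667,50))];print('plate corners',np.array(E1))
C=[back('top',(x*.7,y*.7),40) for x,y in((378,150),(477,149),(476,232),(378,232))];print('pan',np.array(C))
E
python3 m.py
```

```text
b_left [4.42631110e+02 1.14243022e+02 3.56229199e-01] 0.12046050960805892
b_left [4.42684218e+02 1.12835097e+02 3.90984826e-01] 0.37337361727011353
b_left [4.42710976e+02 1.14224854e+02 3.74375939e-01] 0.49461131200226977
b_right [ 4.49584322e+02 -1.73631541e+01  1.57870370e-01] 0.0857587010968132
b_right [ 4.48957909e+02 -1.47588492e+01  1.82024202e-01] 0.24430483195423436
b_right [ 4.48658640e+02 -1.59975894e+01  1.72561039e-01] 0.33421637081322547
tip0 [ 486.58792732 -289.24545101   75.        ] -1.791906136208511
[[209 209 181 151 193 206 205 204 205 203 200 189 169 143 127 121]
 [210 211 201 190 205 206 205 205 205 204 203 202 195 182 155 143]
 [210 209 204 205 206 205 205 205 206 204 202 202 202 199 190 184]
 [210 207 195 214 213 207 206 205 205 204 201 202 202 202 201 188]
 [207 203 191 229 229 217 209 204 203 204 201 201 202 202 201 178]
 [197 196 201 237 241 233 222 211 198 210 204 201 202 201 199 152]
 [189 182 200 237 244 242 236 226 205 225 215 206 202 202 193 122]
 [187 177 190 228 241 243 243 238 215 239 231 220 209 202 185 101]
 [186 178 172 207 227 238 242 242 227 245
[... 2039 characters left out ...]
180
  164 156 140 138]
 [167 165 165 166 165 165 164 168 165 166 166 165 162 162 163 164 163 162
  163 164 161 165]]
holes [[635.26898924 228.38879204  12.        ]
 [637.21808405 199.80912423  12.        ]
 [607.99622795 197.44303007  12.        ]
 [605.28686607 225.51628138  12.        ]] [621.44254183 212.78930693  12.        ]
plate corners [[589.21584686 170.22625823  12.        ]
 [569.14423824 407.39124784  12.        ]
 [745.85624557 421.96378766  12.        ]
 [766.79524329 185.21288291  12.        ]]
pan [[ 760.10501474   47.34761998   40.        ]
 [ 762.39795703 -141.3095328    40.        ]
 [ 599.51729158 -134.49450202   40.        ]
 [ 600.02626131   48.1652316    40.        ]]
```

```bash
cat > m2.py <<'E'
from fit import *
def uv(px,py,u,v,s): return (u+(px+.5)/s-.5,v+(py+.5)/s-.5)
B=np.array([back('top',uv(x,y,380,184,4),14) for x,y in((60,20),(263,85),(230,220),(18,155))])[:,:2]
print(B,B.mean(0));
for i,j in((0,1),(3,2)): d=B[j]-B[i];print(np.hypot(*d),np.arctan2(d[1],d[0]))
for i,j in((0,3),(1,2)): d=B[j]-B[i];print(np.hypot(*d),np.arctan2(d[1],d[0])) 
mod=lambda q:[cyl(0,5,6,9,q[:2],q[2]),cyl(5,30,9,9,q[:2],q[2]),cyl(30,32,10.75,12,q[:2],q[2]),cyl(32,76,12,12,q[:2],q[2])]
rs=(352,286,26,23)
for th in(130,150): print('side',fit(mod,[('side',rs,th)],[488,-291,-1.87],[3,3,.05]))
for a in(-1.84,-1.87,-1.9): print(a,fit(lambda q:mod([q[0],q[1],a]),[('side',rs,140)],[488,-291],[3,3]))
# top: lit-lower edge & tip: gradient profiles perpendicular
for q in([488,-291,-1.87],):
    for s in(0,30,76):print(s,proj('top',[q[0]+s*np.cos(q[2]),q[1]+s*np.sin(q[2]),75]))
q,e=fit(lambda q:mod([q[0],q[1],q[2]]),[('side',rs,140)],[488,-291,-1.87],[3,3,.05])
for n,(u,v,w,h) in(('top',(385,188,50,40)),('side',(345,280,50,50))):
    im=np.ascontiguousarray(cv2.resize(cam(n)['im'][v:v+h,u:u+w,::-1],(w*8,h*8),interpolation=cv2.INTER_CUBIC))
    for P in mod(q):
        p=np.array([proj(n,X) for X in P]);p=(p-[u,v]+.5)*8-.5
        cv2.polylines(im,[cv2.convexHull(p.astype(np.float32)).astype(np.int32)],True,(0,0,255),1)
    cv2.imwrite(f'pics/ov_{n}.png',im)
a=cv2.imread('pics/ov_top.png');b=cv2.imread('pics/ov_side.png');W=np.zeros((400,800,3),np.uint8);W[:320,:400]=a;W[:,400:]=b;cv2.imwrite('pics/ov.png',W)
E
python3 m2.py
```

```text
[[ 532.830259   -304.14890914]
 [ 487.31850152 -440.44559612]
 [ 396.04959539 -411.58651243]
 [ 440.79269702 -270.91556937]] [ 464.24776323 -356.77414677]
143.69449172285437 -1.8930719350165364
147.61524095811788 -1.8787468867956325
97.85380772531792 2.795077304562422
95.72282872585662 2.8353419650437455
side (array([ 488.0246496 , -290.73151269,   -1.90253295]), np.float64(0.09848619768477293))
side (array([ 487.96302813, -291.81583015,   -1.92501805]), np.float64(0.1720219435736677))
-1.84 (array([ 487.04775772, -290.97427483]), np.float64(0.15354477611940298))
-1.87 (array([ 487.48022652, -291.15791073]), np.float64(0.141044776119403))
-1.9 (array([ 488.00945282, -291.39526749]), np.float64(0.13600746268656716))
0 [397.77733552 201.07547222]
30 [409.10542403 204.43176993]
76 [426.49462488 209.58386024]
```

View pics/ov.png

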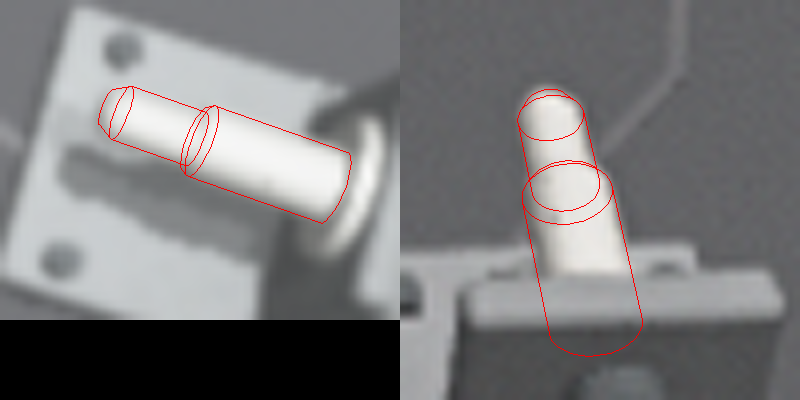

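The red pin model matches the image in both views. The tip is at about (487.8,-291.2) with yaw about -1.885. Now I'll move above the left block.

apply_moves(steps=[[[0.0212,-0.0279,-0.007],[0,0,-0.178],0.07],[[0.0212,-0.0279,-0.007],[0,0,-0.178],0.07],[[0.0212,-0.0279,-0.007],[0,0,-0.178],0.07],[[0.0212,-0.0279,-0.007],[0,0,-0.178],0.07],[[0.0212,-0.0279,-0.007],[0,0,-0.178],0.07],[[0.0212,-0.0279,-0.007],[0,0,-0.178],0.07],[[0.0212,-0.0279,-0.007],[0,0,-0.178],0.07],[[0.0212,-0.0279,-0.007],[0,0,-0.178],0.07],[[0.0212,-0.0279,-0.007],[0,0,-0.178],0.07],[[0.0212,-0.0279,-0.007],[0,0,-0.178],0.07],[[0.0212,-0.0279,-0.007],[0,0,-0.178],0.07],[[0.0212,-0.0279,-0.007],[0,0,-0.178],0.07],[[0.0212,-0.0279,-0.007],[0,0,-0.178],0.07],[[0.0212,-0.0279,-0.007],[0,0,-0.178],0.07],[[0,0,0],[0,0,0],0.07],[[0,0,0],[0,0,0],0.07]])

```text
time: 2.1
tool_pos: [442.7, 113.8, 155.1]
orientation: [-3.141, 0.001, 0.368]
wrist_force: [-1.6, 0.3, 0.6]
grip_width: 0.82
gripper_force: 0.0
```

apply_moves(steps=[[[0,0,-0.035],[0,0,0],0.07],[[0,0,-0.04],[0,0,0],0.07],[[0,0,-0.03],[0,0,0],0.07],[[0,0,-0.015],[0,0,0],0.07],[[0,0,-0.005],[0,0,0],0.07],[[0,0,0],[0,0,0],0.07],[[0,0,0],[0,0,0],0.03],[[0,0,0],[0,0,0],0.03],[[0,0,0],[0,0,0],0.03],[[0,0,0],[0,0,0],0.03],[[0,0,0],[0,0,0],0.03],[[0,0,0],[0,0,0],0.03]], newtons=50)

```text
time: 3.6
tool_pos: [443.8, 113.7, 31.2]
orientation: [3.141, -0.002, 0.367]
wrist_force: [-0.0, 0.9, 5.2]
grip_width: 0.461
gripper_force: 50.8
```

apply_moves(steps=[[[0,0,0.02],[0,0,0],0.03],[[0,0,0.04],[0,0,0],0.03],[[0,0,0.04],[0,0,0],0.03],[[0.0058,-0.0361,0],[0,0,0.089],0.03],[[0.0058,-0.0361,0],[0,0,0.089],0.03],[[0.0058,-0.0361,0],[0,0,0.089],0.03],[[0.0058,-0.0361,0],[0,0,0.089],0.03],[[0.0058,-0.0361,0],[0,0,0.089],0.03],[[0.0058,-0.0361,0],[0,0,0.089],0.03],[[0.0058,-0.0361,0],[0,0,0.089],0.03],[[0.0058,-0.0361,0],[0,0,0.089],0.03],[[0.0058,-0.0361,-0.01],[0,0,0.089],0.03],[[0.0058,-0.0361,-0.01],[0,0,0.089],0.03],[[0,0,-0.02],[0,0,0],0.03],[[0,0,-0.01],[0,0,0],0.03],[[0,0,0],[0,0,0],0.03],[[0,0,0],[0,0,0],0.03]])

```text
time: 5.72
tool_pos: [501.7, -247.2, 81.0]
orientation: [3.141, 0.0, 1.257]
wrist_force: [1.1, -0.7, -2.0]
grip_width: 0.465
gripper_force: 50.6
```

```bash
python3 - <<'E'
from h import *
s=bot.read_state();print(s['tool_pos'],s['orientation'],s['wrist_force'],s['torque'],s['grip_width'])
W=np.zeros((560,800,3),np.uint8)
for i,(n,(u,v,w,h)) in enumerate((('top',(375,175,66,66)),('side',(335,265,66,66)))):
    f=snap(n);c=f['image'][v:v+h,u:u+w,::-1]
    W[:396,i*400:i*400+396]=cv2.resize(c,(396,396),interpolation=cv2.INTER_CUBIC)
cv2.imwrite('pics/pre1.png',W[:400])
E
```

```text
[ 501.66639437 -247.21384754   81.02883794] [3.14051873e+00 2.95845914e-04 1.25743054e+00] [ 1.06337694 -0.68214951 -1.97841125] [-0.00933278  0.00370877 -0.00605426] 0.4645646752458568
```

View pics/pre1.png

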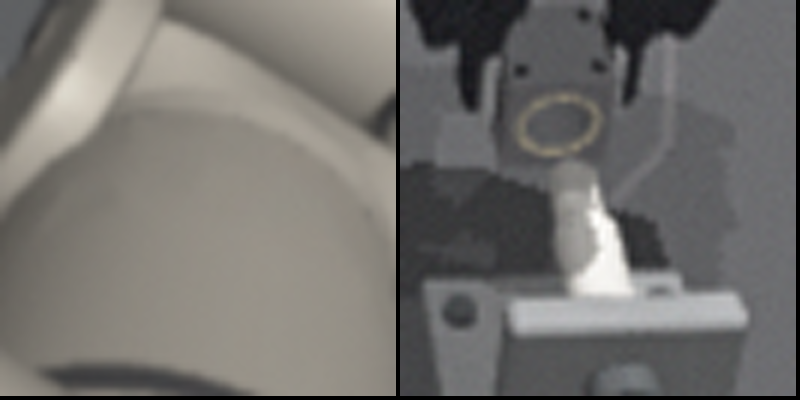

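The side view shows the bore ring centred at crop (558,124), and the pin tip just ahead of it at about (575,170). I'll compare the ring position with the one predicted from the robot pose, to find the camera-to-robot bias.

```bash
python3 - <<'E'
from h import *
im=cam('side')['im'].astype(int)
sub=im[278:297,350:374]; ch=sub[:,:,0]-sub[:,:,2]   # yellowish liner
m=ch>8
ys,xs=np.nonzero(m)
c8=cv2.resize(ch.astype(np.float32),None,fx=6,fy=6,interpolation=cv2.INTER_CUBIC)
pts=np.argwhere(c8>10)[:,::-1].astype(np.float32)
e=cv2.fitEllipse(cv2.convexHull(pts));uv=[350+(e[0][0]+.5)/6-.5,278+(e[0][1]+.5)/6-.5]
print('ring',uv,e[1],np.array(e[1])/6)
d=np.array([np.cos(-1.885),np.sin(-1.885),0]);n=np.array([-d[1],d[0],0])
F=np.array([501.67,-247.2,74.9])+21*d
p=proj('side',F);print('pred',p)
J=np.array([proj('side',F+n)-p,proj('side',F+d)-p,proj('side',F+[0,0,1])-p]);print('px per mm n,d,z',J)
# ring outer size
print('diam pred 27:',np.linalg.norm(proj('side',F+13.5*n)-proj('side',F-13.5*n)))
print('n',n)
E
```

```text
ring [360.93869654337567, 285.374760945638] (62.13346481323242, 86.342041015625) [10.35557747 14.39034017]
pred [360.48753556 284.33942154]
px per mm n,d,z [[ 0.44268751 -0.01931579]
 [ 0.0866297   0.32573126]
 [ 0.04344662 -0.31416024]]
diam pred 27: 11.964403028248707
n [ 0.95104279 -0.30905923  0.        ]
```

apply_moves(steps=[[[-0.0025,-0.0065,0.0002],[0,0,0],0.03],[[-0.0021,-0.0065,0],[0,0,0],0.03],[[-0.0012,-0.0038,0],[0,0,0],0.03],[[-0.0012,-0.0038,0],[0,0,0],0.03],[[-0.0012,-0.0038,0],[0,0,0],0.03],[[-0.0012,-0.0038,0],[0,0,0],0.03],[[0,0,0],[0,0,0],0.03],[[0,0,0],[0,0,0],0.03]])

```text
time: 6.82
tool_pos: [491.9, -275.6, 80.5]
orientation: [-3.142, -0.0, 1.257]
wrist_force: [-0.5, -0.6, -2.5]
grip_width: 0.465
gripper_force: 50.6
```

apply_moves(steps=[[[-0.0009,-0.0029,0.0004],[0,0,0],0.03],[[-0.0009,-0.0029,0],[0,0,0],0.03],[[-0.0009,-0.0029,0],[0,0,0],0.03],[[-0.0009,-0.0029,0],[0,0,0],0.03],[[-0.0009,-0.0029,0],[0,0,0],0.03],[[0,0,0],[0,0,0],0.03]])

```text
time: 7.58
tool_pos: [487.3, -290.4, 80.9]
orientation: [3.141, 0.0, 1.256]
wrist_force: [-0.1, -0.8, -0.0]
grip_width: 0.46
gripper_force: 50.6
```

apply_moves(steps=[[[-0.0006,-0.0019,0],[0,0,0],0.03],[[-0.0006,-0.0019,0],[0,0,0],0.03],[[-0.0003,-0.001,0],[0,0,0],0.03],[[-0.0003,-0.001,0],[0,0,0],0.03],[[0,0,0],[0,0,0],0.03]])

```text
time: 8.2
tool_pos: [485.5, -296.0, 80.9]
orientation: [3.142, 0.0, 1.257]
wrist_force: [-0.4, -0.2, -1.5]
grip_width: 0.464
gripper_force: 50.6
```

apply_moves(steps=[[[-0.0003,-0.001,0],[0,0,0],0.03],[[-0.0003,-0.001,0],[0,0,0],0.03],[[0,0,0],[0,0,0],0.03]])

```text
time: 8.57
tool_pos: [485.0, -298.0, 80.9]
orientation: [3.141, 0.0, 1.257]
wrist_force: [-0.8, -0.4, -1.0]
grip_width: 0.466
gripper_force: 50.6
```

apply_moves(steps=[[[-0.0003,-0.001,0],[0,0,0],0.03],[[-0.0003,-0.001,0],[0,0,0],0.03],[[0,0,0],[0,0,0],0.03]])

```text
time: 8.95
tool_pos: [484.4, -300.0, 80.9]
orientation: [3.141, 0.0, 1.257]
wrist_force: [0.6, -0.4, -1.9]
grip_width: 0.463
gripper_force: 50.6
```

apply_moves(steps=[[[-0.0003,-0.001,0],[0,0,0],0.03],[[-0.0003,-0.001,0],[0,0,0],0.03],[[0,0,0],[0,0,0],0.03]])

```text
time: 9.32
tool_pos: [483.8, -302.0, 80.9]
orientation: [3.141, 0.0, 1.257]
wrist_force: [-0.7, 0.3, -1.4]
grip_width: 0.46
gripper_force: 50.6
```

apply_moves(steps=[[[-0.0006,-0.0019,0],[0,0,0],0.03],[[-0.0006,-0.0019,0],[0,0,0],0.03],[[0,0,0],[0,0,0],0.03]])

```text
time: 9.7
tool_pos: [482.5, -305.9, 80.9]
orientation: [3.141, 0.0, 1.257]
wrist_force: [0.5, 0.6, -1.8]
grip_width: 0.463
gripper_force: 50.6
```

apply_moves(steps=[[[-0.0012,-0.0038,0],[0,0,0],0.03],[[-0.0012,-0.0038,0],[0,0,0],0.03],[[-0.0012,-0.0038,0],[0,0,0],0.03],[[-0.0012,-0.0038,0],[0,0,0],0.03],[[-0.0012,-0.0038,0],[0,0,0],0.03],[[-0.0012,-0.0038,0],[0,0,0],0.03],[[-0.0012,-0.0038,0],[0,0,0],0.03],[[0,0,0],[0,0,0],0.03]])

```text
time: 10.7
tool_pos: [474.0, -332.6, 80.9]
orientation: [-3.142, -0.0, 1.256]
wrist_force: [-0.0, 0.5, -0.9]
grip_width: 0.466
gripper_force: 50.6
```

apply_moves(steps=[[[-0.0006,-0.0019,0],[0,0,0],0.03],[[-0.0006,-0.0019,0],[0,0,0],0.03],[[0,0,0],[0,0,0],0.03]])

```text
time: 11.08
tool_pos: [472.8, -336.2, 80.9]
orientation: [-3.141, -0.0, 1.257]
wrist_force: [-1.2, -0.2, -1.8]
grip_width: 0.466
gripper_force: 50.6
```

apply_moves(steps=[[[-0.0003,-0.001,0],[0,0,0],0.03],[[-0.0003,-0.001,0],[0,0,0],0.03],[[0,0,0],[0,0,0],0.03]])

```text
time: 11.45
tool_pos: [472.2, -338.1, 80.8]
orientation: [-3.141, -0.0, 1.257]
wrist_force: [-1.2, 1.5, -1.5]
grip_width: 0.46
gripper_force: 50.6
```

apply_moves(steps=[[[-0.0003,-0.001,0],[0,0,0],0.03],[[-0.0003,-0.001,0],[0,0,0],0.03],[[0,0,0],[0,0,0],0.03]])

```text
time: 11.82
tool_pos: [471.6, -340.0, 80.9]
orientation: [-3.141, -0.0, 1.257]
wrist_force: [-1.4, 1.9, -0.8]
grip_width: 0.458
gripper_force: 50.7
```

apply_moves(steps=[[[-0.0003,-0.001,0],[0,0,0],0.03],[[-0.0003,-0.001,0],[0,0,0],0.03]])

```text
time: 12.08
tool_pos: [471.6, -340.1, 80.9]
orientation: [-3.141, -0.004, 1.256]
wrist_force: [3.1, 12.5, 2.8]
grip_width: 0.464
gripper_force: 50.9
```

Block 1, the left one, passed the step and stopped on the flange 76 mm on, so it is worn. I'll draw it off and take it to the scrap pan.

apply_moves(steps=[[[0.0012,0.0038,0],[0,0,0],0.03],[[0.0022,0.0067,0],[0,0,0],0.03],[[0.0031,0.0095,0],[0,0,0],0.03],[[0.0031,0.0095,0],[0,0,0],0.03],[[0.0031,0.0095,0],[0,0,0],0.03],[[0.0031,0.0095,0],[0,0,0],0.03],[[0.0031,0.0095,0],[0,0,0],0.03],[[0.0031,0.0095,0],[0,0,0],0.03],[[0.0031,0.0095,0],[0,0,0],0.03],[[0.0031,0.0095,0],[0,0,0],0.03],[[0.0031,0.0095,0],[0,0,0],0.03],[[0.0031,0.0095,0],[0,0,0],0.03],[[0,0,0],[0,0,0],0.03]])

```text
time: 13.7
tool_pos: [505.8, -235.9, 80.9]
orientation: [-3.142, -0.0, 1.258]
wrist_force: [-0.1, -0.2, -1.1]
grip_width: 0.46
gripper_force: 50.8
```

apply_moves(steps=[[[0,0.005,0.03],[0,0,0],0.03],[[0.004,0.005,0.02],[0,0,0],0.03],[[0.02,0.0226,0],[0,0,0],0.03],[[0.02,0.0226,0],[0,0,0],0.03],[[0.02,0.0226,0],[0,0,0],0.03],[[0.02,0.0226,0],[0,0,0],0.03],[[0.02,0.0226,0],[0,0,0],0.03],[[0.02,0.0226,0],[0,0,0],0.03],[[0.02,0.0226,0],[0,0,0],0.03],[[0.02,0.0226,0],[0,0,0],0.03],[[0,0,-0.03],[0,0,0],0.03],[[0,0,-0.03],[0,0,0],0.03],[[0,0,-0.022],[0,0,0],0.03],[[0,0,-0.01],[0,0,0],0.03],[[0,0,-0.004],[0,0,0],0.03],[[0,0,0],[0,0,0],0.03]])

```text
time: 15.7
tool_pos: [670.0, -46.0, 35.5]
orientation: [3.14, -0.0, 1.257]
wrist_force: [0.4, -0.4, -2.7]
grip_width: 0.461
gripper_force: 50.9
```

apply_moves(steps=[[[0,0,-0.002],[0,0,0],0.03],[[0,0,-0.001],[0,0,0],0.03],[[0,0,-0.001],[0,0,0],0.03],[[0,0,0],[0,0,0],0.03],[[0,0,0],[0,0,0],0.065],[[0,0,0],[0,0,0],0.065],[[0,0,0],[0,0,0],0.065],[[0,0,0.005],[0,0,0],0.065],[[0,0,0.025],[0,0,0],0.065],[[0,0,0.04],[0,0,0],0.065],[[0,0,0.04],[0,0,0],0.065]])

```text
time: 17.08
tool_pos: [669.5, -45.8, 142.3]
orientation: [-3.142, 0.0, 1.257]
wrist_force: [-0.2, -0.7, -0.0]
grip_width: 0.755
gripper_force: 0.0
```

apply_moves(steps=[[[-0.0277,0.0037,0],[0,0,-0.1365],0.07],[[-0.0277,0.0037,0],[0,0,-0.1365],0.07],[[-0.0277,0.0037,0],[0,0,-0.1365],0.07],[[-0.0277,0.0037,0],[0,0,-0.1365],0.07],[[-0.0277,0.0037,0],[0,0,-0.1365],0.07],[[-0.0277,0.0037,0],[0,0,-0.1365],0.07],[[-0.0277,0.0037,0],[0,0,-0.1365],0.07],[[-0.0277,0.0037,0],[0,0,-0.1365],0.07],[[0,0,-0.03],[0,0,0],0.07],[[0,0,-0.04],[0,0,0],0.07],[[0,0,-0.03],[0,0,0],0.07],[[0,0,-0.008],[0,0,0],0.07],[[0,0,0],[0,0,0],0.07],[[0,0,0],[0,0,0],0.07]])

```text
time: 18.82
tool_pos: [448.8, -16.4, 34.0]
orientation: [3.141, -0.002, 0.165]
wrist_force: [0.1, -0.4, -1.0]
grip_width: 0.815
gripper_force: 0.0
```

apply_moves(steps=[[[-0.001,0,-0.003],[0,0,0],0.07],[[0,0,0],[0,0,0],0.05],[[0,0,0],[0,0,0],0.03],[[0,0,0],[0,0,0],0.03],[[0,0,0],[0,0,0],0.03],[[0,0,0],[0,0,0],0.03],[[0,0,0],[0,0,0],0.03]], newtons=50)

```text
time: 19.7
tool_pos: [447.2, -16.3, 30.3]
orientation: [3.141, -0.001, 0.165]
wrist_force: [-1.6, -0.2, 6.7]
grip_width: 0.466
gripper_force: 50.5
```

```bash
python3 - <<'E'
from h import *
s=bot.read_state();print(s['tool_pos'],s['orientation'],s['wrist_force'],s['grip_width'],s['gripper_force'])
E
```

```text
[447.18982289 -16.26285718  30.32382834] [ 3.14128009e+00 -5.88895958e-04  1.64782857e-01] [-1.58435735 -0.17366902  6.70954287] 0.46562550031988614 50.54669072851539
```

apply_moves(steps=[[[0,0,0.02],[0,0,0],0.03],[[0,0,0.04],[0,0,0],0.03],[[0,0,0.04],[0,0,0],0.03],[[0.0068,-0.02885,0],[0,0,0.1365],0.03],[[0.0068,-0.02885,0],[0,0,0.1365],0.03],[[0.0068,-0.02885,0],[0,0,0.1365],0.03],[[0.0068,-0.02885,0],[0,0,0.1365],0.03],[[0.0068,-0.02885,0],[0,0,0.1365],0.03],[[0.0068,-0.02885,0],[0,0,0.1365],0.03],[[0.0068,-0.02885,0],[0,0,0.1365],0.03],[[0.0068,-0.02885,-0.01],[0,0,0.1365],0.03],[[0,0,-0.02],[0,0,0],0.03],[[0,0,-0.015],[0,0,0],0.03],[[0,0,-0.005],[0,0,0],0.03],[[0,0,0],[0,0,0],0.03],[[0,0,0],[0,0,0],0.03]])

```text
time: 21.7
tool_pos: [501.8, -247.0, 80.6]
orientation: [3.14, 0.0, 1.257]
wrist_force: [0.7, 0.6, -2.5]
grip_width: 0.464
gripper_force: 50.7
```

```bash
python3 - <<'E'
from h import *
s=bot.read_state();print(s['tool_pos'],s['orientation'],s['wrist_force'])
f=snap('side');im=f['image'].astype(int)
sub=im[278:297,350:374]; ch=sub[:,:,0]-sub[:,:,2]
c8=cv2.resize(ch.astype(np.float32),None,fx=6,fy=6,interpolation=cv2.INTER_CUBIC)
pts=np.argwhere(c8>10)[:,::-1].astype(np.float32)
e=cv2.fitEllipse(cv2.convexHull(pts));print('ring',350+(e[0][0]+.5)/6-.5,278+(e[0][1]+.5)/6-.5,np.array(e[1])/6)
d=np.array([np.cos(-1.885),np.sin(-1.885),0]);print('pred',proj('side',s['tool_pos']+21*d-[0,0,5.3]))
E
```

```text
[ 501.78307894 -247.02310836   80.56318846] [3.14036546e+00 3.33373258e-04 1.25720156e+00] [ 0.70155531  0.59222194 -2.46712568]
ring 360.4066696166992 284.1392993927002 [10.22883606 14.24006017]
pred [360.50912674 284.1582364 ]
```

apply_moves(steps=[[[-0.002,-0.0065,0],[0,0,0],0.03],[[-0.002,-0.0065,-0.0002],[0,0,0],0.03],[[-0.0012,-0.0038,0],[0,0,0],0.03],[[-0.0012,-0.0038,0],[0,0,0],0.03],[[-0.0012,-0.0038,0],[0,0,0],0.03],[[-0.0006,-0.0019,0],[0,0,0],0.03],[[-0.0006,-0.0019,0],[0,0,0],0.03],[[0,0,0],[0,0,0],0.03]])

```text
time: 22.75
tool_pos: [492.6, -275.3, 79.7]
orientation: [3.142, -0.0, 1.257]
wrist_force: [0.3, -0.5, -2.3]
grip_width: 0.463
gripper_force: 50.7
```

apply_moves(steps=[[[-0.0006,-0.0019,0],[0,0,0],0.03],[[-0.0006,-0.0019,0],[0,0,0],0.03],[[0,0,0],[0,0,0],0.03]])

```text
time: 23.12
tool_pos: [491.3, -279.2, 79.7]
orientation: [3.141, 0.0, 1.257]
wrist_force: [-0.7, -0.2, -3.0]
grip_width: 0.463
gripper_force: 50.7
```

apply_moves(steps=[[[-0.0009,-0.0029,0.0004],[0,0,0],0.03],[[-0.0009,-0.0029,0],[0,0,0],0.03],[[-0.0009,-0.0029,0],[0,0,0],0.03],[[-0.0009,-0.0029,0],[0,0,0],0.03],[[0,0,0],[0,0,0],0.03]])

```text
time: 23.75
tool_pos: [487.7, -290.9, 80.1]
orientation: [3.141, 0.0, 1.256]
wrist_force: [0.2, -0.8, -1.7]
grip_width: 0.46
gripper_force: 50.7
```

apply_moves(steps=[[[-0.0006,-0.0019,0],[0,0,0],0.03],[[-0.0006,-0.0019,0],[0,0,0],0.03],[[0,0,0],[0,0,0],0.03]])

```text
time: 24.12
tool_pos: [486.5, -294.5, 80.1]
orientation: [3.141, 0.0, 1.257]
wrist_force: [-0.1, 0.4, -1.9]
grip_width: 0.461
gripper_force: 50.7
```

apply_moves(steps=[[[-0.0003,-0.001,0],[0,0,0],0.03],[[-0.0003,-0.001,0],[0,0,0],0.03],[[0,0,0],[0,0,0],0.03]])

```text
time: 24.5
tool_pos: [486.0, -296.5, 80.1]
orientation: [3.141, 0.0, 1.257]
wrist_force: [0.1, 0.4, -2.4]
grip_width: 0.463
gripper_force: 50.7
```

s ≈ 27. I'll continue in 1 mm steps.

apply_moves(steps=[[[-0.0003,-0.001,0],[0,0,0],0.03],[[-0.0003,-0.001,0],[0,0,0],0.03]])

```text
time: 24.75
tool_pos: [485.4, -298.5, 80.1]
orientation: [3.141, 0.0, 1.257]
wrist_force: [0.3, 0.7, -2.4]
grip_width: 0.465
gripper_force: 50.7
```

apply_moves(steps=[[[-0.0003,-0.001,0],[0,0,0],0.03],[[0,0,0],[0,0,0],0.03]])

```text
time: 25.0
tool_pos: [485.1, -299.5, 80.1]
orientation: [3.142, 0.0, 1.257]
wrist_force: [-0.2, -0.1, -2.5]
grip_width: 0.464
gripper_force: 50.7
```

apply_moves(steps=[[[-0.0003,-0.001,0],[0,0,0],0.03],[[0,0,0],[0,0,0],0.03]])

```text
time: 25.25
tool_pos: [485.0, -299.7, 80.1]
orientation: [-3.141, -0.001, 1.257]
wrist_force: [2.5, 3.7, -0.3]
grip_width: 0.465
gripper_force: 50.8
```

apply_moves(steps=[[[-0.0003,-0.001,0],[0,0,0],0.03],[[0,0,0],[0,0,0],0.03]])

```text
time: 25.5
tool_pos: [485.0, -299.8, 80.1]
orientation: [-3.141, -0.003, 1.257]
wrist_force: [3.2, 8.2, 0.3]
grip_width: 0.468
gripper_force: 51.0
```

It stops at the step, 30 mm on, so block 2 is sound. I'll draw it off.

apply_moves(steps=[[[0.0009,0.0029,0],[0,0,0],0.03],[[0.0018,0.0057,0],[0,0,0],0.03],[[0.0028,0.0086,0],[0,0,0],0.03],[[0.0031,0.0095,0],[0,0,0],0.03],[[0.0031,0.0095,0],[0,0,0],0.03],[[0.0031,0.0095,0],[0,0,0],0.03],[[0.0031,0.0095,0],[0,0,0],0.03],[[0.0028,0.0086,0],[0,0,0],0.03],[[0,0,0],[0,0,0],0.03],[[0,0,0.02],[0,0,0],0.03],[[0,0,0.03],[0,0,0],0.03],[[0,0,0.02],[0,0,0],0.03],[[0,0,0],[0,0,0],0.03]])

```text
time: 27.12
tool_pos: [505.9, -238.4, 151.6]
orientation: [3.138, 0.001, 1.256]
wrist_force: [-0.2, 0.0, -1.6]
grip_width: 0.46
gripper_force: 50.6
```

```bash
python3 - <<'E'
from h import *
def uv(px,py,u,v,s): return (u+(px+.5)/s-.5,v+(py+.5)/s-.5)
# seat via neighbours' top faces (z=12+44=56), crop2 coords, and rail axis yaw
N=[[(68,85),(178,75),(190,180),(78,188)],[(497,50),(602,38),(613,140),(505,148)],[(88,367),(195,358),(200,463),(97,470)]]
P=np.array([np.mean([back('top',uv(x,y,120,100,7),56) for x,y in q],0) for q in N]);print(P)
print('seat',P[1]+P[2]-P[0]); d=P[0]-P[1];print(np.hypot(d[0],d[1]),np.arctan2(d[1],d[0])); d=P[2]-P[0];print(np.hypot(d[0],d[1]),np.arctan2(d[1],d[0]))
s=bot.read_state();print(s['tool_pos'])
f=snap('side');u,v,w,h=280,145,110,70
cv2.imwrite('pics/sideseat.png',cv2.resize(f['image'][v:v+h,u:u+w,::-1],None,fx=7,fy=7,interpolation=cv2.INTER_CUBIC))
E
```

```text
[[715.70416803 380.43201275  56.        ]
 [730.81992184 221.58443112  56.        ]
 [606.25721701 369.96504732  56.        ]]
seat [621.37297082 211.11746569  56.        ]
159.56515973563754 1.6656695034833027
109.94631623609192 -3.0462475681348518
[ 505.88327715 -238.42616655  151.56266039]
```

View pics/sideseat.png

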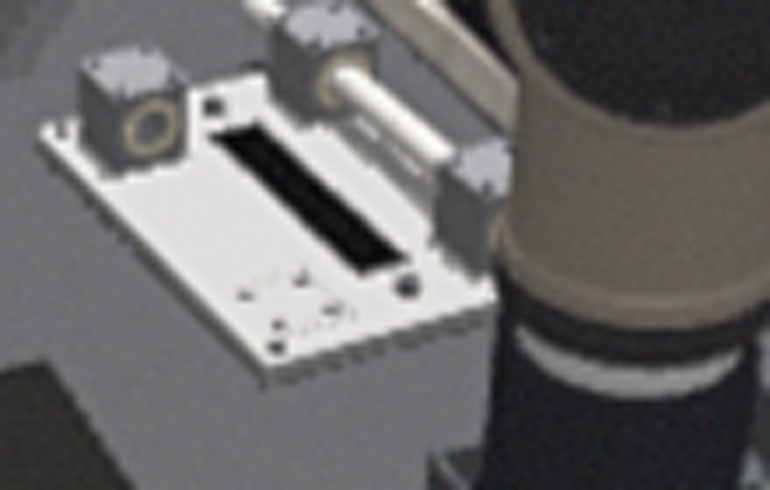

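The side crop shows the bare corner with its bolt holes at (247,293), (302,278), (333,309) and (280,325).

```bash
python3 - <<'E'
from h import *
P=np.array([back('side',(280+(x+.5)/7-.5,145+(y+.5)/7-.5),12) for x,y in((247,293),(302,278),(333,309),(280,325))]);print(P.mean(0))
E
```

```text
[622.86387854 212.1009445   12.        ]
```

apply_moves(steps=[[[0.0048,0.0188,0],[0,0,0.0168],0.03],[[0.00963,0.0375,0],[0,0,0.0336],0.03],[[0.00963,0.0375,0],[0,0,0.0336],0.03],[[0.00963,0.0375,0],[0,0,0.0336],0.03],[[0.00963,0.0375,0],[0,0,0.0336],0.03],[[0.00963,0.0375,0],[0,0,0.0336],0.03],[[0.00963,0.0375,0],[0,0,0.0336],0.03],[[0.00963,0.0375,0],[0,0,0.0336],0.03],[[0.00963,0.0375,0],[0,0,0.0336],0.03],[[0.00963,0.0375,0],[0,0,0.0336],0.03],[[0.00963,0.0375,0],[0,0,0.0336],0.03],[[0.00963,0.0375,0],[0,0,0.0336],0.03],[[0.0048,0.0188,0],[0,0,0.0168],0.03],[[0,0,-0.03],[0,0,0],0.03],[[0,0,-0.035],[0,0,0],0.03],[[0,0,-0.025],[0,0,0],0.03],[[0,0,-0.012],[0,0,0],0.03],[[0,0,0],[0,0,0],0.03],[[0,0,0],[0,0,0],0.03]])

```text
time: 29.55
tool_pos: [621.4, 212.6, 49.3]
orientation: [3.14, -0.0, 1.66]
wrist_force: [1.5, 0.0, -1.9]
grip_width: 0.464
gripper_force: 50.7
```

```bash
python3 - <<'E'
from h import *
s=bot.read_state();print(s['tool_pos'],s['orientation'],s['wrist_force'])
E
```

```text
[621.40381055 212.57947319  49.26357487] [ 3.13960122e+00 -1.97566847e-04  1.65990376e+00] [ 1.47096737  0.04281846 -1.87957937]
```

apply_moves(steps=[[[0,-0.0004,-0.005],[0,0,0],0.03],[[0,0,-0.003],[0,0,0],0.03],[[0,0,-0.001],[0,0,0],0.03],[[0,0,-0.0005],[0,0,0],0.03],[[0,0,0],[0,0,0],0.03],[[0,0,0],[0,0,0],0.03]])

```text
time: 30.3
tool_pos: [620.6, 212.0, 39.4]
orientation: [3.141, 0.0, 1.66]
wrist_force: [-3.4, -1.2, 5.4]
grip_width: 0.461
gripper_force: 51.4
```

apply_moves(steps=[[[0,0,0],[0,0,0],0.06],[[0,0,0],[0,0,0],0.06],[[0,0,0],[0,0,0],0.06],[[0,0,0.01],[0,0,0],0.06],[[0,0,0.03],[0,0,0],0.06],[[0,0,0.05],[0,0,0],0.06],[[0,0,0.05],[0,0,0],0.06],[[-0.03,-0.03,0.01],[0,0,0],0.06],[[-0.03,-0.05,0.01],[0,0,0],0.06],[[-0.03,-0.06,0],[0,0,0],0.06],[[-0.03,-0.06,0],[0,0,0],0.06],[[-0.03,-0.06,0],[0,0,0],0.06],[[-0.03,-0.06,0],[0,0,0],0.06],[[0,-0.06,0],[0,0,0],0.06],[[0,-0.06,0],[0,0,0],0.06],[[0,0,0],[0,0,0],0.06]])

```text
time: 32.3
tool_pos: [448.8, -215.4, 199.3]
orientation: [3.14, 0.002, 1.655]
wrist_force: [-0.6, 0.1, -0.5]
grip_width: 0.701
gripper_force: 0.0
```

```bash
python3 - <<'E'
from h import *
f=snap('top');g=snap('side')
def c(im,u,v,w,h,s):return cv2.resize(im[v:v+h,u:u+w,::-1],(w*s,h*s),interpolation=cv2.INTER_CUBIC)
W=np.zeros((560,800,3),np.uint8)
W[:500,:600]=c(f['image'],120,95,120,100,5); W[350:530,600:800]=0
a=c(f['image'],250,95,100,75,2);W[:150,600:800]=a
W[160:420,600:800]=c(g['image'],290,140,100,130,2)
cv2.imwrite('pics/fin.png',W)
E
```

```text
(no output)
```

View pics/fin.png

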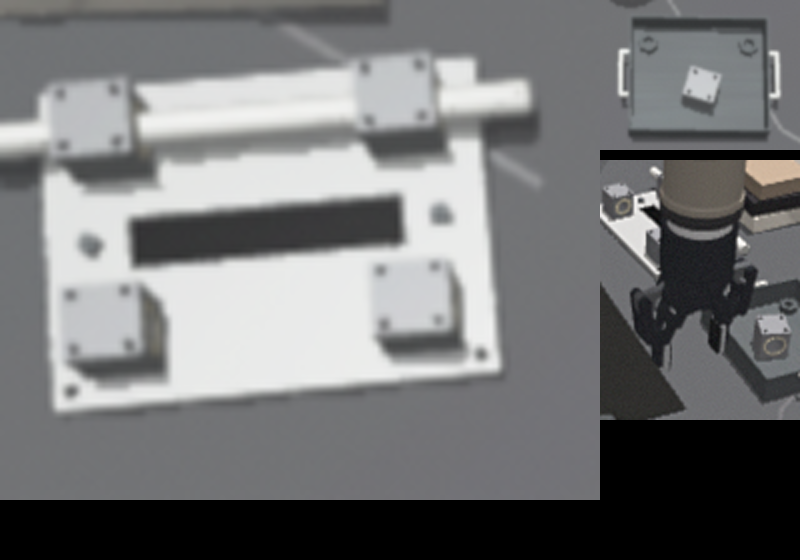

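The block stands in the bare corner and the worn block is in the pan. I'll measure how far the seated block is off.

```bash
python3 - <<'E'
from fit import *
def uv(px,py,u,v,s): return np.array((u+(px+.5)/s-.5,v+(py+.5)/s-.5))
g=cv2.cvtColor(cam('top')['im'],cv2.COLOR_RGB2GRAY).astype(float)
def hole(x,y):
    c=uv(x,y,120,95,5);i=np.round(c).astype(int)
    for _ in range(3):
        yy,xx=np.mgrid[i[1]-2:i[1]+3,i[0]-2:i[0]+3];p=g[i[1]-2:i[1]+3,i[0]-2:i[0]+3];w=np.clip(np.median(p)-12-p,0,None)
        c=np.array([(xx*w).sum(),(yy*w).sum()])/w.sum();j=np.round(c).astype(int)
        if (j==i).all():break
        i=j
    return c
Q={'A':[(61,95),(117,90),(118,142),(65,148)],'B':[(364,68),(418,60),(422,113),(369,120)],'C':[(71,295),(124,290),(128,344),(74,350)],'D':[(380,270),(435,265),(440,318),(386,324)]}
R={}
for k,q in Q.items():
    P=np.array([back('top',hole(*x),56)[:2] for x in q]);R[k]=P.mean(0)
    d=(P[0]-P[1]+P[3]-P[2]);e=P[1]-P[2]+P[0]-P[3]
    print(k,R[k],'yaw',np.arctan2(d[1],d[0]),np.arctan2(e[1],e[0])+np.pi/2,np.hypot(*d)/2,np.hypot(*e)/2)
print('expected',R['B']+R['C']-R['A'],'placed',R['D'])
E
```

```text
A [715.09964836 380.17609455] yaw 1.6399374629512375 1.6859191635144406 26.22080429624912 50.274230110646464
B [nan nan] yaw nan nan nan nan
C [601.69048602 368.73653925] yaw 1.6312975843328723 1.7888114068352439 27.44250747118157 40.351779298786404
D [616.84827757 208.25076478] yaw 1.805578625031162 1.8387593776802755 31.469641974526034 35.49706575677947
expected [nan nan] placed [616.84827757 208.25076478]<stdin>:8: RuntimeWarning: invalid value encountered in divide
<stdin>:8: RuntimeWarning: invalid value encountered in cast
```

```bash
cat > rect.py <<'E'
from h import *
def run(th=1.66,cx=668.,cy=296.):
    c,s=np.cos(th),np.sin(th); W,H=560,480; k=2.
    loc=np.array([[-130,-110],[130,-110],[130,110],[-130,110]],float)
    wor=[[cx+c*x-s*y,cy+s*x+c*y,56] for x,y in loc]
    src=np.float32([proj('top',w) for w in wor]);dst=np.float32([[(x+140)*k,(y+120)*k] for x,y in loc])
    im=cv2.warpPerspective(cv2.cvtColor(cam('top')['im'],cv2.COLOR_RGB2GRAY),cv2.getPerspectiveTransform(src,dst),(W,H),flags=cv2.INTER_CUBIC)
    return im,th
im,th=run()
# nominal block centres (carriage frame): A(80,-55) B(-80,-55) C(80,55) D(-80,55)
def px(x,y): return np.array([(x+140)*2,(y+120)*2])
def patch(x,y,r): p=px(x,y).astype(int);return im[p[1]-r:p[1]+r,p[0]-r:p[0]+r]
for a,b in(('A','B'),('A','C'),('C','D'),('B','D'),('A','D')):
    N=dict(A=(80,-55),B=(-80,-55),C=(80,55),D=(-80,55))
    t=patch(*N[a],46);S=patch(*N[b],62)
    # rotate template for yaw
    best=None
    for r in np.arange(-8,8.1,.5):
        M=cv2.getRotationMatrix2D((45.5,45.5),r,1);tt=cv2.warpAffine(t,M,(92,92),borderMode=cv2.BORDER_REPLICATE)[6:-6,6:-6]
        m=cv2.matchTemplate(S,tt,cv2.TM_CCOEFF_NORMED);_,v,_,l=cv2.minMaxLoc(m)
        if best is None or v>best[0]:best=(v,r,(l[0]-22)/2,(l[1]-22)/2)
    print(a,b,'score %.3f rot %.1f dx %.1f dy %.1f'%best)
E
python3 rect.py
```

```text
A B score 0.973 rot 0.5 dx 0.0 dy 0.0
A C score 0.937 rot 0.0 dx -0.5 dy 0.5
C D score 0.978 rot 1.5 dx 0.0 dy 1.5
B D score 0.922 rot 1.5 dx -0.5 dy 2.0
A D score 0.920 rot 2.0 dx -0.5 dy 2.0
```

The block sits about 1.7 mm off in carriage y and about 1° in yaw. There's plenty of time, so I'll regrasp it and correct that gently.

apply_moves(steps=[[[0,0.06,0],[0,0,0],0.06],[[0,0.06,0],[0,0,0],0.06],[[0.03,0.06,0],[0,0,0],0.06],[[0.03,0.06,0],[0,0,0],0.06],[[0.03,0.06,0],[0,0,0],0.06],[[0.03,0.06,0],[0,0,0],0.06],[[0.03,0.05,-0.01],[0,0,0],0.06],[[0.03,0.03,-0.01],[0,0,0],0.06],[[0,0,0],[0,0,0],0.06],[[0,0,-0.04],[0,0,0],0.06],[[0,0,-0.04],[0,0,0],0.06],[[0,0,0],[0,0,0],0.06]])

```text
time: 33.9
tool_pos: [617.6, 212.0, 96.2]
orientation: [-3.135, 0.001, 1.661]
wrist_force: [-0.5, -0.3, 0.7]
grip_width: 0.703
gripper_force: 0.0
```

apply_moves(steps=[[[0,0,0],[0,0,0],0.06],[[0,0,0],[0,0,0],0.06]])

```text
time: 34.15
tool_pos: [621.7, 212.4, 101.2]
orientation: [3.138, -0.0, 1.66]
wrist_force: [-0.1, 0.1, 0.8]
grip_width: 0.702
gripper_force: 0.0
```

apply_moves(steps=[[[0.0006,-0.0003,-0.03],[0,0,0.02],0.06],[[0,0,-0.02],[0,0,0],0.06],[[0,0,-0.0105],[0,0,0],0.06],[[0,0,0],[0,0,0],0.06],[[0,0,0],[0,0,0],0.06],[[0,0,0],[0,0,0],0.03],[[0,0,0],[0,0,0],0.03],[[0,0,0],[0,0,0],0.03],[[0,0,0],[0,0,0],0.03],[[0,0,0],[0,0,0],0.03]], newtons=30)

```text
time: 35.4
tool_pos: [621.9, 211.9, 39.2]
orientation: [3.14, -0.0, 1.68]
wrist_force: [-0.6, -0.6, 6.1]
grip_width: 0.469
gripper_force: 31.6
```

apply_moves(steps=[[[0.0004,0,0],[0,0,0],0.03],[[0,0,0],[0,0,0],0.03],[[0,0,0],[0,0,0],0.06],[[0,0,0],[0,0,0],0.06],[[0,0,0],[0,0,0],0.06],[[0,0,0.01],[0,0,0],0.06],[[0,0,0.03],[0,0,0],0.06],[[0,0,0.05],[0,0,0],0.06],[[0,0,0.05],[0,0,0],0.06],[[-0.03,-0.03,0.01],[0,0,0],0.06],[[-0.03,-0.05,0.01],[0,0,0],0.06],[[-0.03,-0.06,0],[0,0,0],0.06],[[-0.03,-0.06,0],[0,0,0],0.06],[[-0.03,-0.06,0],[0,0,0],0.06],[[-0.03,-0.06,0],[0,0,0],0.06],[[0,-0.06,0],[0,0,0],0.06],[[0,-0.06,0],[0,0,0],0.06],[[0,0,0],[0,0,0],0.06],[[0,0,0],[0,0,0],0.06]])

```text
time: 37.78
tool_pos: [449.7, -211.4, 198.3]
orientation: [3.142, -0.001, 1.679]
wrist_force: [0.2, 0.2, -0.2]
grip_width: 0.706
gripper_force: 0.0
```

```bash
python3 -c "
from h import *
snap('top');print(bot.read_state()['wrist_force'])"; python3 rect.py
```

```text
[-0.82728886  0.56749681  0.47619164]
A B score 0.973 rot 0.5 dx 0.0 dy 0.0
A C score 0.937 rot 0.0 dx -0.5 dy 0.5
C D score 0.967 rot 0.5 dx 0.0 dy 0.5
B D score 0.918 rot 0.0 dx 0.0 dy 1.0
A D score 0.920 rot 0.5 dx -0.5 dy 1.0
```

The block is now within about 0.5–1 mm and 0.5° of where its neighbours put the seat. I'm handing in.

```bash
python3 -c "
from workcell import bot
print(bot.finish_job())"
```

```text
the job is handed in; nothing more can be done
None
```

Job handed in at about 38 s: the block from the left of the mat slid over the step to the flange, so it is in the scrap pan; the block from the right stopped at the step, so it stands over the carriage's bolt holes, bore in line with the rails, about 1 mm off.

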